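# Hold the cordless probe on the test pad

## Robot

A 6-joint arm with a two-finger parallel gripper is mounted at the origin on the work surface. World frame = base frame: x ahead of the robot, y to its left, z up, the work surface at z = 0. Lengths are in m, angles in rad, forces in N, time in s.
With the tool pointing down it reaches from about 0.35 to 0.85 m from the base axis. Payload 8.1 kg.
Tool frame: the origin (TCP) lies midway between the tips of the shut fingers; the grasp point (between the pads) lies 19 mm behind it; z points along the fingers, y is the line along which they close (so a half turn about z gives the same grasp; the last joint's range is limited). The gripper opens to 93 mm and grips with 3 to 60 N. Pads are 15 mm wide; open, the fingers measure 128 mm over their backs; the gripper's body (75 mm by 188 mm) begins 65 mm behind the grasp point.
Start: joints at [1.038, 0.13, 1.488, -0, 1.523, -0.085], TCP at [0.26, 0.541, 0.219] pointing down, gripper open.
Joint ranges: [-2.96, 2.96], [-0.89, 2.26], [0.02, 2.5], [-1.34, 4.48], [0, 2.73], [-2.66, 2.66]. Speed limits (rad/s): [2.39, 2.39, 2.79, 3.14, 3.14, 3.14].

## Interface

Orientations are given as a rotation vector (axis times angle).
In Python, from plant import read_state, read_camera, camera_model, close_job gives the robot as it stands. The module is installed in compiled form; this text tells all that it offers.
- The arm moves only by the tool carry_out, never from a script. Its argument "moves" is a list of rows, each an object of numbers: "jaw": the finger opening in m, from 0 to 0.093; "dx", "dy", "dz": the shift along the tool's x, y, z in m; "yaw": the turn about the tool's z in rad. In form: [{"jaw": .., "dx": .., "dy": .., "dz": .., "yaw": ..}, ...]. A call has 1 to 8 rows; each row shifts and turns the commanded pose from where the row before left it, along the tool's axes as they then stand; what a row does not reach is not made up. A row lasts 1/8 s, in which the tool goes at most 62.5 mm and 10.7 degrees, less where a joint would pass 70% of its speed; a pose out of reach is approached as far as the arm can. A call is refused whole if a number of a shift passes 0.0625 or a number of a turn 0.188, either way. A call with a gripper value outside its range is refused whole. The fingers move at their own pace and stop on an object; "grip_force" is the grip in N (left out, the last holds). Time passes only in rows, so rows that do not move let the fingers close. It gives the time, the measured TCP pose, the force, the opening and the grip force at its end, in the units of the state.
- read_state(): the state, without advancing time (a new reading comes with each control period).
- read_camera(name): name is "scene" or "top"; returns the picture (480x640x3 uint8, red, green, blue); there is no depth.
- camera_model(name): a dict with "camera_matrix" (3x3 intrinsics, pixels), "view" (4x4, takes a point from world to camera coordinates). Camera axes: x right, y up, looking along -z (the intrinsics and any distortion apply to the point x, -y, -z); pixel columns grow to the right and rows downward; lengths in m; the calibration is good to about 2 mm. A picture is of the moment at which its call begins. camera_model takes no time and is no camera call.
- close_job(): hands the job in; it is judged then, once.
The state is a dict: "t": time; "q": joint angles; "dq": joint speeds; "joint_torque": joint torques, N m; "tool_pos": TCP position; "orientation": TCP orientation; "force": force on the tool from outside, world axes, zero at the start; "wrist_torque": the same for the moment, N m; "opening": finger opening in m; "gripper_force": force on a finger pad.
Only numpy, scipy, OpenCV 4.12 (cv2) and the standard library are available. Lean on these libraries where they do the work, as an engineer would, in place of code of your own. Each camera call takes 0.05 s, during which the arm holds its last target. There are 200 camera calls.

## Task

Unlock the blue cordless probe from its charging dock by turning it about a quarter turn anticlockwise (seen from above), lift it straight out, and press its tip on the black dot of the test block's pad with the green ring, with the probe square to the pad's sloping face. Press lightly, so that the sprung pad sinks about half-way (5 of its 10 mm), and finish while holding the probe there. Do not touch the test block with the orange ring, and leave the mug, the jar and the stapler where they are.

Things in the scene. Friction and masses are not known exactly. Their poses are not given: they have to be found in the camera images.
- probe_grip (a point): Blue cordless probe, 140 mm long, 150 g, upright in the dock at the start, tip down. This point is the centre of its square handle (26 x 26 mm across, 70 mm tall), 105 mm from the tip and 35 mm below the handle's top; 108 mm above the desk at the start. z runs along the probe from tip to handle; x and y are square to the handle's flat faces.
- probe_tip (a point): Centre of the probe's flat round tip (16 mm across, widening to 22 mm), on the probe's axis; same axes as probe_grip.
- probe: The same probe with its origin at the tip, axes as probe_grip. Two bayonet ears, 10 mm wide and 8 mm thick, stick out to 30 mm from the axis along its +x and -x, 42 to 50 mm from the tip; a round neck of 25 mm diameter joins them to the handle.
- dock: White round charging dock fixed to the desk, 84 mm across; origin at the centre of its underside, z up. The probe's tip hangs in its 27 mm bore; the probe's ears lie under two grey lugs along the dock's +x and -x, which stop it from lifting. At the start the probe's x is along the dock's x within 0.08 rad.
- dock_lugs (a point): Dock axis at the top of the lugs, 62.5 mm above the desk. Turned anticlockwise seen from above, with very little force, the ears are clear of the lugs from about 0.72 to 2.3 rad (1.2 to 1.5 is a good turn); clockwise the probe is stopped at once. Once turned it lifts straight up and is clear of the dock after 65 mm.
- green_block: White test block with the green-ringed pad, 110 x 110 mm, 93 mm tall at its back edge, fixed to the desk; origin at the centre of its underside, z up. Its face slopes 0.35 rad down towards its own -x side; the pad's centre lies 13 mm to -x of the origin.
- green_spot (a point): The black dot (8 mm across) at the centre of the top of the green-ringed pad, a sprung round disc of 50 mm diameter that stands 12 mm out of the sloping face, about 85 mm above the desk. z is the outward normal of the pad, the line along which the probe must be held; the point moves with the pad.
- green_pad (a joint): How far the green-ringed pad is pressed in along its normal: 0 = out, 0.010 m = bottomed. The spring resists with 2 N at first and 8 N at the bottom (600 N per m): 5 mm takes 5 N.
- orange_block: The other test block, the same but with an orange ring on its pad; fixed to the desk, not to be touched. Origin at the centre of its underside.
- mug_mid (a point): Blue mug, 76 mm across, 90 mm tall, not to be moved; this point is half-way up its axis.
- jar_mid (a point): Small amber jar, 52 mm across, 65 mm tall, not to be moved; this point is half-way up its axis.
- stapler_mid (a point): Red and black stapler, 130 x 36 x 48 mm, not to be moved; this point is at its centre.
There are look-alikes about, which are no part of the job. There is more than one size of the probe; the job needs the middle-sized.

How it is judged:
On the way, in this order (a step that is already met when the one before it is completed fails the run):
1. the probe is turned clear of the dock's lugs while still seated (angle between the x axis of probe_tip and the x axis of dock, either way round above 0.7 rad and z of probe_tip in the frame of dock below 0.012 m and horizontal distance between probe_tip and dock below 0.012 m), for 0.1 s.
2. the probe is lifted clear of the dock (z of probe_tip in the frame of dock above 0.06 m and contact force between probe and the fingers above 1 N), for 0.1 s.
At the end, for the whole second after the job is handed in: The gripper holds the probe still with its tip within 9 mm of the black dot of the green-ringed pad, its axis within 0.15 rad of the pad's normal, and the pad pressed in by 2 to 8 mm (contact force 1.5 to 12 N) by the probe alone (distance between probe_tip and green_spot below 0.009 m and angle between the z axis of probe_tip and the z axis of green_spot, either way round below 0.15 rad and value of joint green_pad between 0.002 and 0.008 m and contact force between probe and green_block between 1.5 and 12 N and contact force between probe and the fingers above 2 N and contact force between each of the arm, the fingers and green_block below 0.5 N and linear speed of probe below 0.02 m/s); the arm keeps its last pose, push and grip.
It fails at once if the probe is pushed hard against the green block (over 25 N) (contact force between probe and green_block above 25 N).
It fails at once if the orange-ringed test block is touched (contact force between anything else and orange_block above 0.5 N).
It fails at once if the mug, the jar or the stapler is moved (distance of any of mug_mid, jar_mid, stapler_mid from where it was at the start of the episode above 0.02 m).
It also fails if it takes over 38 s, if anything falls off the work surface, if the arm or the gripper's body presses on something with over 40 N, if the wrist force passes 120 N, or if a joint passes its speed limit or range.

## Working session

There is one attempt and no reset: what is moved stays moved. The work goes in short steps, Python scripts to look and compute and a tool call to move; the robot and the scene stay as the last step left them, time stands still between calls to the robot, and variables do not carry over. Pictures are saved under pics/ and viewed, at most 10 in all, crops included, and the job is handed in when it is done.

Besides the shell and the picture viewer there is one more tool, called as a command line: name --argument value ..., lists and objects as JSON in quotes. carry_out: Moves the arm, as the interface text tells. Its arguments: {"type":"object","properties":{"moves":{"type":"array","items":{"type":"object","properties":{"jaw":{"type":"number"},"dx":{"type":"number"},"dy":{"type":"number"},"dz":{"type":"number"},"yaw":{"type":"number"}}}},"grip_force":{"type":"number"}},"required":["moves"]}

```bash
mkdir -p pics
python3 - <<'E'
from plant import *
import cv2
for n in ("scene","top"):
    im=read_camera(n); cv2.imwrite(f"pics/{n}0.png",im[:,:,::-1])
    m=camera_model(n); print(n,m)
print(read_state())
E
```

```text
scene {'camera_matrix': array([[498.77637909,   0.        , 314.65180736],
       [  0.        , 498.77637909, 239.55600548],
       [  0.        ,   0.        ,   1.        ]]), 'view': array([[-0.73158809,  0.68172935, -0.00489493,  0.40822975],
       [-0.42480443, -0.45023359,  0.78538584,  0.14525231],
       [ 0.53321671,  0.57665832,  0.61898718, -1.45611614],
       [ 0.        ,  0.        ,  0.        ,  1.        ]])}
top {'camera_matrix': array([[469.46406926,   0.        , 314.64505995],
       [  0.        , 469.46406926, 236.24256365],
       [  0.        ,   0.        ,   1.        ]]), 'view': array([[-0.0033985 , -0.99944002,  0.03328817, -0.02504812],
       [ 0.98583195,  0.00223403,  0.16772113, -0.57915352],
       [-0.16770158,  0.03338654,  0.98527231, -0.86376674],
       [ 0.        ,  0.        ,  0.        ,  1.        ]])}
{'t': 0.1, 'q': array([ 1.03758784e+00,  1.31071196e-01,  1.48915986e+00,  1.25035502e-06,
        1.52299083e+00, -8.54047540e-02]), 'dq': array([ 0.0006446 , -0.00218923, -0.00120286,  0.00241681,  0.00036527,
       -0.00055008]), 'joint_torque': array([ 5.18938086e-04, -5.61335707e+01, -4.93097484e+01,  7.70449173e-02,
        2.90262164e-02, -9.78856565e-05]), 'tool_pos': array([0.25951671, 0.54041266, 0.21770675]), 'orientation': array([-6.97435454e-01, -3.06268819e+00,  2.43676523e-03]), 'force': array([ 0.63301169, -0.67998047, -0.30458232]), 'wrist_torque': array([-0.00719305,  0.02333928,  0.02381526]), 'gripper_force': 0.0, 'opening': 0.09293950296866801}
```

View pics/scene0.png

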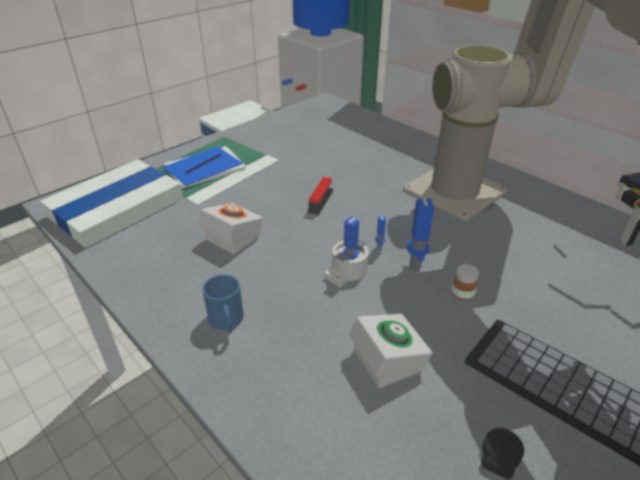

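View pics/top0.png

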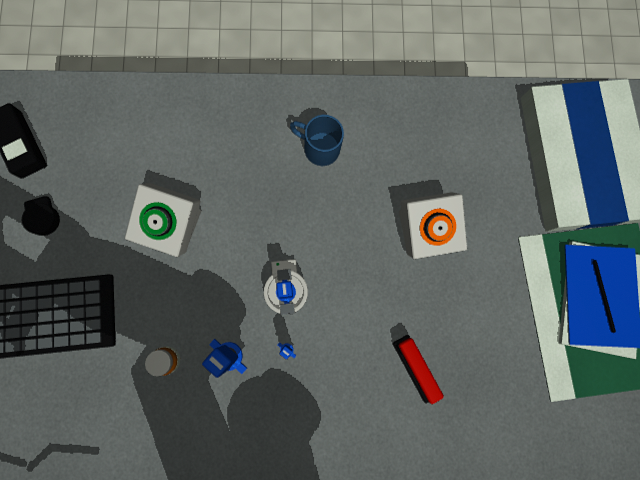

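The top view shows the docked probe at (285,291), the big one at (223,358), the small one at (286,350), the green pad at (157,221) and the orange pad at (437,227). The probe in the dock is the middle-sized one.

```bash
cat > h.py <<'E'
from plant import *
import numpy as np, cv2
def ray(n,u,v):
    m=camera_model(n);K=m["camera_matrix"];V=m["view"];R=V[:3,:3]
    d=np.linalg.solve(K,[u,v,1]);d=np.array([d[0],-d[1],-d[2]])
    return -R.T@V[:3,3],R.T@d
def onz(n,u,v,z):
    c,d=ray(n,u,v);return c+d*(z-c[2])/d[2]
def tri(a,b):
    (c,d),(e,f)=ray("scene",*a),ray("top",*b)
    s=np.linalg.lstsq(np.c_[d,-f],e-c,rcond=None)[0]
    p,q=c+s[0]*d,e+s[1]*f;return (p+q)/2,np.linalg.norm(p-q)
def proj(n,p):
    m=camera_model(n);q=m["view"]@np.r_[p,1];K=m["camera_matrix"]
    return (K@[q[0]/-q[2],-q[1]/-q[2],1])[:2]
E
python3 - <<'E'
import cv2,numpy as np
t=cv2.imread("pics/top0.png");s=cv2.imread("pics/scene0.png")
r=lambda im,x,y:cv2.resize(im[y:y+75,x:x+100],(400,300),interpolation=cv2.INTER_CUBIC)
cv2.imwrite("pics/crops.png",np.vstack([np.hstack([r(t,235,245),r(t,110,180)]),np.hstack([r(s,305,210),r(s,345,305)])]))
E
```

```text
(no output)
```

View pics/crops.png

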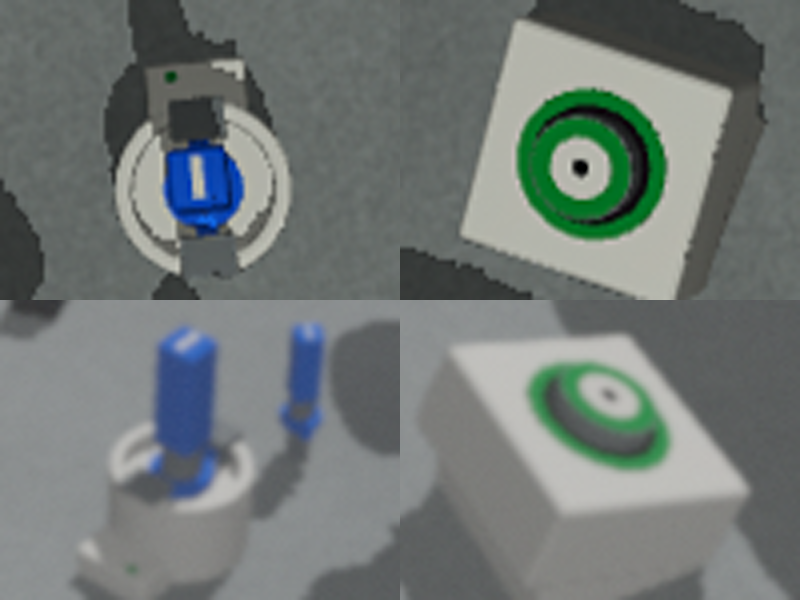

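Run:
```python
from h import *
t=cv2.cvtColor(cv2.imread("pics/top0.png"),cv2.COLOR_BGR2HSV)
T=dict(A=(139.25,185),B=(193,203),C=(180,255),D=(125,239));S=dict(A=(385.5,358.75),B=(357,317),C=(403,313.75),D=(432,352.5))
P={}
for k in T: P[k],e=tri(S[k],T[k]);print(k,P[k].round(4),round(e,4))
print("dot",tri((397.5,328.5),(155,222)))
for a,b in("AB","DC","AD","BC"): v=P[b]-P[a];print(a,b,v.round(4),np.linalg.norm(v).round(4),np.arctan2(v[1],v[0]).round(3))
ctr=sum(P.values())/4;n=np.linalg.svd(np.array(list(P.values()))-ctr)[2][2];n*=np.sign(n[2]);print("ctr",ctr,"n",n,"tilt",np.arccos(n[2]),"az",np.arctan2(n[1],n[0]))
# probe/dock
print("handle top stripe",onz("top",284.5,289,.143), tri((305+187/4,210+43/4),(235+198/4,245+176/4)))
L=[onz("top",235+x/4,245+y/4,.0625) for x,y in((196,120),(209,255))];print("lugs",L,"mid",(L[0]+L[1])/2,"az",np.arctan2(*(L[0]-L[1])[[1,0]]))
# dock top rim circle in top crop: left 115,right 291
c=t[245:345,235:335]
m=cv2.inRange(c,(105,150,120),(130,255,255));k=cv2.findContours(m,0,1)[0];k=max(k,key=cv2.contourArea);print("blue",cv2.minAreaRect(k),cv2.boundingRect(k))
# stripe edges az
for q in[((190,155),(194,198)),((202,153),(205,197))]:
  a,b=[onz("top",235+x/4,245+y/4,.143) for x,y in q];print("stripe az",np.arctan2(*(a-b)[[1,0]]))
q=read_state();print(cv2.Rodrigues(q["orientation"])[0].round(3))
for n_,uv,z in(("top",(223,358),.15),("top",(286,350),.08)):print(onz(n_,*uv,z))
c0,_=ray("top",0,0);print(c0)
```

```text
A [0.6701 0.3038 0.0869] 0.0021
B [0.6355 0.2026 0.0878] 0.0013
C [0.5395 0.2349 0.052 ] 0.0076
D [0.5731 0.3368 0.0516] 0.0017
dot (array([0.59959286, 0.27190876, 0.08471761]), np.float64(0.00103268573481416))
A B [-0.0346 -0.1012  0.0009] 0.107 -1.901
D C [-0.0336 -0.102   0.0004] 0.1074 -1.889
A D [-0.097   0.0331 -0.0353] 0.1084 2.813
B C [-0.096   0.0323 -0.0358] 0.1075 2.817
ctr [0.60453882 0.26950522 0.06959285] n [-0.31057872  0.11009916  0.9441499 ] tilt 0.3357911759433905 az 2.800917420015461
handle top stripe [0.47177235 0.02955903 0.143     ] (array([0.47214387, 0.0294118 , 0.14010712]), np.float64(0.0006266617263363504))
lugs [array([0.5026247 , 0.03313692, 0.0625    ]), array([0.43969419, 0.02661476, 0.0625    ])] mid [0.47115944 0.02987584 0.0625    ] az 0.10327193027317778
blue ((50.5, 46.5), (19.0, 19.0), 90.0) (41, 37, 20, 20)
stripe az 0.10083967315537885
stripe az 0.07511229393223288
[[-0.901  0.433 -0.001]
 [ 0.433  0.901 -0.001]
 [ 0.    -0.002 -1.   ]]
[0.35861897 0.12946246 0.15      ]
[0.3660093  0.02796955 0.08      ]
[0.42600788 0.00509794 0.94901553]
```

The two views agree. The dot is at about (0.600, 0.272, 0.085), with its normal leaning 0.34 rad towards azimuth 2.81. The probe axis is at (0.4715, 0.030), handle azimuth about 0.09. Next I align the tool with the handle and go above it.

carry_out --moves '[{"yaw":0.172,"dz":-0.01},{"yaw":0.172,"dz":-0.01},{"yaw":0.172,"dz":-0.01},{"yaw":0.172},{"yaw":0.172},{"yaw":0.172},{"dy":0.055,"dx":-0.03},{"dy":0.055,"dx":-0.05}]'

```text
invalid input at $.moves[0]: expected keys jaw, dx, dy, dz, yaw
```

carry_out --moves '[{"dy":0.055,"dx":-0.058},{"dx":-0.058},{"dx":-0.058},{"dx":-0.058},{"dx":-0.058},{"dx":-0.058},{"dx":-0.05},{"dx":-0.04}]'

```text
invalid input at $.moves[0]: expected keys jaw, dx, dy, dz, yaw
```

```bash
cat >> h.py <<'E'
def st(target=None):
    s=read_state();R=cv2.Rodrigues(s["orientation"])[0]
    print("t",s["t"],"p",s["tool_pos"].round(4),"az",np.arctan2(R[1,0],R[0,0]).round(4),"tilt",np.arccos(-R[2,2]).round(4),"q",s["q"].round(2),"F",s["force"].round(2),"M",s["wrist_torque"].round(3),"open",round(s["opening"],4),"gf",s["gripper_force"])
    if target is not None: print("tool d",(R.T@(np.array(target)-s["tool_pos"])).round(4))
E
python3 - <<'E'
from h import *
st((.4715,.0297,.089))
E
```

```text
t 0.1 p [0.2595 0.5404 0.2177] az 2.6938 tilt 0.0016 q [ 1.04  0.13  1.49  0.    1.52 -0.09] F [ 0.63 -0.68 -0.3 ] M [-0.007  0.023  0.024] open 0.0929 gf 0.0
tool d [-0.4122 -0.3684  0.1292]
```

All the keys are needed in each row.

carry_out --moves '[{"jaw":0.093,"dx":0,"dy":0,"dz":-0.01,"yaw":0.172},{"jaw":0.093,"dx":0,"dy":0,"dz":-0.01,"yaw":0.172},{"jaw":0.093,"dx":0,"dy":0,"dz":-0.01,"yaw":0.172},{"jaw":0.093,"dx":0,"dy":0,"dz":0,"yaw":0.172},{"jaw":0.093,"dx":0,"dy":0,"dz":0,"yaw":0.172},{"jaw":0.093,"dx":0,"dy":0,"dz":0,"yaw":0.172},{"jaw":0.093,"dx":-0.03,"dy":0.055,"dz":0,"yaw":0},{"jaw":0.093,"dx":-0.05,"dy":0.055,"dz":0,"yaw":0}]'

```text
t: 1.1
tool_pos: [0.3676, 0.4781, 0.2479]
orientation: [2.116, 2.322, -0.001]
force: [0.9, -0.1, 0.1]
opening: 0.0926
gripper_force: 0.0
```

carry_out --moves '[{"jaw":0.093,"dx":-0.058,"dy":0.055,"dz":0,"yaw":0},{"jaw":0.093,"dx":-0.058,"dy":0,"dz":0,"yaw":0},{"jaw":0.093,"dx":-0.058,"dy":0,"dz":0,"yaw":0},{"jaw":0.093,"dx":-0.058,"dy":0,"dz":0,"yaw":0},{"jaw":0.093,"dx":-0.058,"dy":0,"dz":0,"yaw":0},{"jaw":0.093,"dx":-0.058,"dy":0,"dz":0,"yaw":0},{"jaw":0.093,"dx":-0.05,"dy":0,"dz":0,"yaw":0},{"jaw":0.093,"dx":-0.04,"dy":0,"dz":0,"yaw":0}]'

```text
t: 2.1
tool_pos: [0.4482, 0.0567, 0.2483]
orientation: [-2.119, -2.319, 0.0]
force: [1.1, 0.5, 0.1]
opening: 0.0931
gripper_force: 0.0
```

Run:
```python
from h import *
st((.4715,.0297,.089))
```

```text
t 2.1 p [0.4482 0.0567 0.2483] az 1.6608 tilt 0.0003 q [ 0.01 -0.29  1.83 -0.    1.6  -0.08] F [1.15 0.49 0.12] M [-0.078  0.053  0.078] open 0.0931 gf 0.0
tool d [-0.029   0.0209  0.1593]
```

carry_out --moves '[{"jaw":0.093,"dx":0,"dy":0,"dz":0,"yaw":0},{"jaw":0.093,"dx":0,"dy":0,"dz":0,"yaw":0}]'

```text
t: 2.35
tool_pos: [0.4483, 0.0591, 0.2484]
orientation: [-2.118, -2.319, -0.0]
force: [-0.1, 0.6, -0.2]
opening: 0.0931
gripper_force: 0.0
```

Run:
```python
from h import *
st((.4715,.0297,.089))
cv2.imwrite("pics/s1.png",read_camera("scene")[150:330,240:480,::-1].repeat(3,0).repeat(3,1))
```

```text
t 2.35 p [0.4483 0.0591 0.2484] az 1.6612 tilt 0.0007 q [ 0.02 -0.29  1.83  0.    1.6  -0.07] F [-0.09  0.58 -0.24] M [-0.071  0.036 -0.003] open 0.0931 gf 0.0
tool d [-0.0314  0.0205  0.1594]
```

carry_out --moves '[{"jaw":0.093,"dx":-0.0314,"dy":0.0205,"dz":0,"yaw":0},{"jaw":0.093,"dx":0,"dy":0,"dz":0.02,"yaw":0},{"jaw":0.093,"dx":0,"dy":0,"dz":0.02,"yaw":0},{"jaw":0.093,"dx":0,"dy":0,"dz":0,"yaw":0}]'

```text
t: 2.9
tool_pos: [0.4698, 0.0306, 0.2059]
orientation: [-2.114, -2.319, 0.005]
force: [0.8, 0.1, -0.5]
opening: 0.0928
gripper_force: 0.0
```

Run:
```python
from h import *
st((.4715,.0297,.089))
cv2.imwrite("pics/s2.png",read_camera("scene")[120:320,240:500,::-1].repeat(3,0).repeat(3,1))
```

```text
t 2.9 p [0.4698 0.0306 0.2059] az 1.6632 tilt 0.0049 q [-0.04 -0.21  1.85  0.    1.51 -0.14] F [ 0.81  0.07 -0.54] M [-0.08   0.026  0.039] open 0.0928 gf 0.0
tool d [-0.0012  0.0021  0.1169]
```

View pics/s2.png

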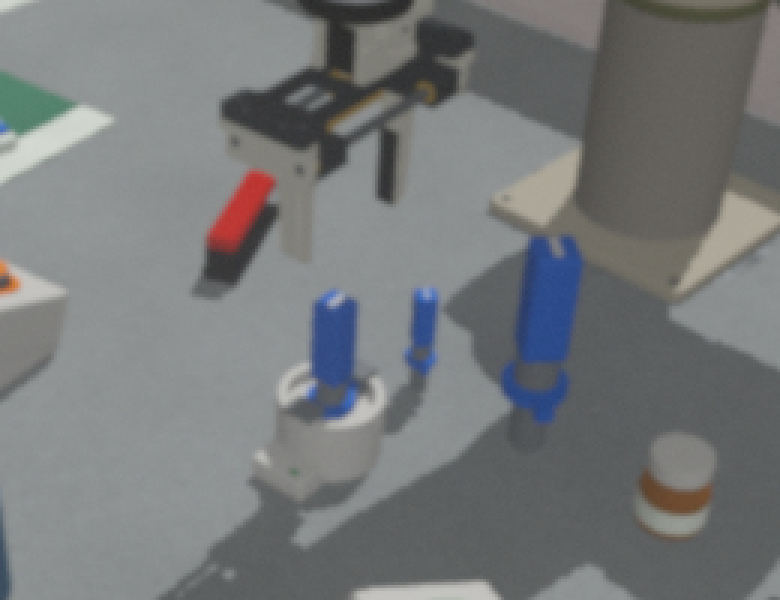

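The open fingers straddle the docked probe, whose handle top is at about (337,300) in the crop. Now down and grip.

carry_out --moves '[{"jaw":0.093,"dx":-0.001,"dy":0.002,"dz":0.04,"yaw":0},{"jaw":0.093,"dx":0,"dy":0,"dz":0.04,"yaw":0},{"jaw":0.093,"dx":0,"dy":0,"dz":0.035,"yaw":0},{"jaw":0.06,"dx":0,"dy":0,"dz":0,"yaw":0},{"jaw":0.04,"dx":0,"dy":0,"dz":0,"yaw":0}]' --grip_force 10

```text
t: 3.58
tool_pos: [0.4749, 0.0288, 0.0956]
orientation: [2.116, 2.319, 0.002]
force: [0.5, -0.6, -0.4]
opening: 0.0773
gripper_force: 0.0
```

carry_out --moves '[{"jaw":0.01,"dx":0,"dy":0,"dz":0,"yaw":0},{"jaw":0.01,"dx":0,"dy":0,"dz":0,"yaw":0},{"jaw":0.01,"dx":0,"dy":0,"dz":0,"yaw":0},{"jaw":0.01,"dx":0,"dy":0,"dz":0,"yaw":0}]' --grip_force 10

```text
t: 4.08
tool_pos: [0.4739, 0.0284, 0.0938]
orientation: [2.118, 2.32, 0.0]
force: [-0.8, -0.9, 0.1]
opening: 0.0373
gripper_force: 0.0
```

Run:
```python
from h import *
st((.4715,.0297,.089))
```

```text
t 4.075 p [0.4739 0.0284 0.0938] az 1.6617 tilt 0.0002 q [-0.05 -0.12  1.97  0.    1.29 -0.14] F [-0.81 -0.9   0.12] M [-0.085  0.067  0.074] open 0.0373 gf 0.0
tool d [ 0.0015 -0.0023  0.0048]
```

carry_out --moves '[{"jaw":0.01,"dx":0.0015,"dy":-0.0023,"dz":0.005,"yaw":0},{"jaw":0.01,"dx":0,"dy":0,"dz":0,"yaw":0},{"jaw":0.01,"dx":0,"dy":0,"dz":0,"yaw":0},{"jaw":0.01,"dx":0,"dy":0,"dz":0,"yaw":0}]' --grip_force 12

```text
t: 4.58
tool_pos: [0.4711, 0.0298, 0.0884]
orientation: [-2.118, -2.32, 0.001]
force: [-0.1, -0.3, -2.1]
opening: 0.0262
gripper_force: 12.0
```

Run:
```python
from h import *
st((.4715,.0297,.089))
```

```text
t 4.575 p [0.4711 0.0298 0.0884] az 1.6619 tilt 0.0006 q [-0.05 -0.12  1.98 -0.    1.28 -0.14] F [-0.08 -0.31 -2.13] M [-0.054  0.07  -0.04 ] open 0.0262 gf 11.99974313378334
tool d [-0.0001  0.0003 -0.0006]
```

carry_out --moves '[{"jaw":0.01,"dx":0,"dy":0,"dz":0,"yaw":-0.12},{"jaw":0.01,"dx":0,"dy":0,"dz":0,"yaw":-0.13},{"jaw":0.01,"dx":0,"dy":0,"dz":0,"yaw":-0.13},{"jaw":0.01,"dx":0,"dy":0,"dz":0,"yaw":-0.13},{"jaw":0.01,"dx":0,"dy":0,"dz":0,"yaw":-0.13},{"jaw":0.01,"dx":0,"dy":0,"dz":0,"yaw":-0.13},{"jaw":0.01,"dx":0,"dy":0,"dz":0,"yaw":-0.13},{"jaw":0.01,"dx":0,"dy":0,"dz":0,"yaw":-0.13}]'

```text
t: 5.58
tool_pos: [0.4713, 0.0297, 0.0885]
orientation: [-0.694, -3.064, 0.0]
force: [0.4, 0.1, -1.5]
opening: 0.026
gripper_force: 12.0
```

carry_out --moves '[{"jaw":0.01,"dx":0,"dy":0,"dz":0,"yaw":-0.13},{"jaw":0.01,"dx":0,"dy":0,"dz":0,"yaw":-0.13},{"jaw":0.01,"dx":0,"dy":0,"dz":0,"yaw":-0.04},{"jaw":0.01,"dx":0,"dy":0,"dz":0,"yaw":0},{"jaw":0.01,"dx":0,"dy":0,"dz":0,"yaw":0}]'

```text
t: 6.2
tool_pos: [0.4713, 0.0298, 0.0886]
orientation: [-0.237, -3.132, -0.0]
force: [-0.1, 0.2, -0.9]
opening: 0.0259
gripper_force: 12.0
```

Run:
```python
from h import *
st((.4715,.0297,.089))
```

```text
t 6.2 p [0.4713 0.0298 0.0886] az 2.9907 tilt 0.0002 q [-0.05 -0.12  1.98  0.    1.28 -1.47] F [-0.11  0.17 -0.92] M [-0.    -0.003 -0.028] open 0.0259 gf 11.999769061803818
tool d [-0.0002 -0.     -0.0004]
```

Turned 1.33 rad while seated. I can't tilt the tool, so the probe has to swivel in the fingers about the closing line. I lift until the tip is just inside the lugs, then move the hand sideways so the tip catches on a lug and the probe leans towards tool +x.

carry_out --moves '[{"jaw":0.01,"dx":0,"dy":0,"dz":-0.015,"yaw":0},{"jaw":0.01,"dx":0,"dy":0,"dz":-0.016,"yaw":0},{"jaw":0.01,"dx":0,"dy":0,"dz":-0.016,"yaw":0},{"jaw":0.01,"dx":0,"dy":0,"dz":0,"yaw":0}]'

```text
t: 6.7
tool_pos: [0.473, 0.0297, 0.1381]
orientation: [0.235, 3.129, 0.0]
force: [0.5, -0.4, -1.0]
opening: 0.0259
gripper_force: 12.0
```

carry_out --moves '[{"jaw":0.01,"dx":0.003,"dy":0,"dz":0,"yaw":0},{"jaw":0.01,"dx":0.005,"dy":0,"dz":0,"yaw":0},{"jaw":0.01,"dx":0.005,"dy":0,"dz":0,"yaw":0},{"jaw":0.01,"dx":0.005,"dy":0,"dz":0,"yaw":0}]' --grip_force 6

```text
t: 7.2
tool_pos: [0.4533, 0.0324, 0.1355]
orientation: [0.235, 3.133, -0.0]
force: [0.8, -0.7, -1.8]
opening: 0.0264
gripper_force: 6.0
```

Run:
```python
from h import *
st()
cv2.imwrite("pics/s3.png",read_camera("scene")[130:330,240:500,::-1].repeat(3,0).repeat(3,1))
```

```text
t 7.2 p [0.4533 0.0324 0.1355] az 2.9918 tilt 0.0002 q [-0.04 -0.22  1.98 -0.    1.38 -1.46] F [ 0.83 -0.71 -1.77] M [-0.051 -0.372 -0.01 ] open 0.0264 gf 5.999941974878311
```

View pics/s3.png

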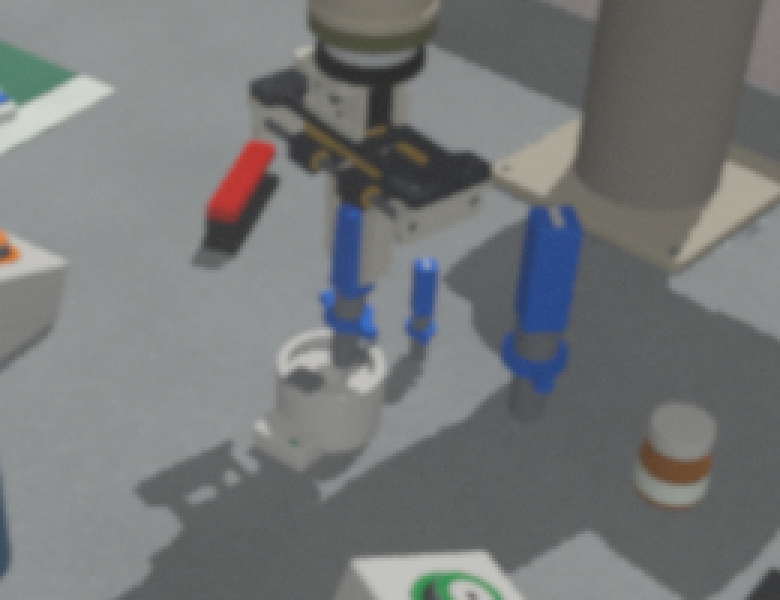

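The tip is in the dock's mouth near (345,355) and the probe hangs below the fingers. The wrist moment shows it is starting to catch, so I carry on sideways.

carry_out --moves '[{"jaw":0.01,"dx":0.005,"dy":0,"dz":0,"yaw":0},{"jaw":0.01,"dx":0.005,"dy":0,"dz":0,"yaw":0},{"jaw":0.01,"dx":0.005,"dy":0,"dz":0,"yaw":0},{"jaw":0.01,"dx":0.005,"dy":0,"dz":0,"yaw":0},{"jaw":0.01,"dx":0,"dy":0,"dz":0,"yaw":0}]'

```text
t: 7.88
tool_pos: [0.4333, 0.0355, 0.1356]
orientation: [-0.235, -3.132, -0.0]
force: [-0.5, 0.3, -0.3]
opening: 0.0261
gripper_force: 6.0
```

Run:
```python
from h import *
st()
cv2.imwrite("pics/s4.png",read_camera("scene")[130:330,240:500,::-1].repeat(3,0).repeat(3,1))
```

```text
t 7.875 p [0.4333 0.0355 0.1356] az 2.9919 tilt 0.0005 q [-0.04 -0.28  2.03  0.    1.39 -1.46] F [-0.48  0.35 -0.31] M [-0.04   0.053 -0.025] open 0.0261 gf 5.999940410256386
```

View pics/s4.png

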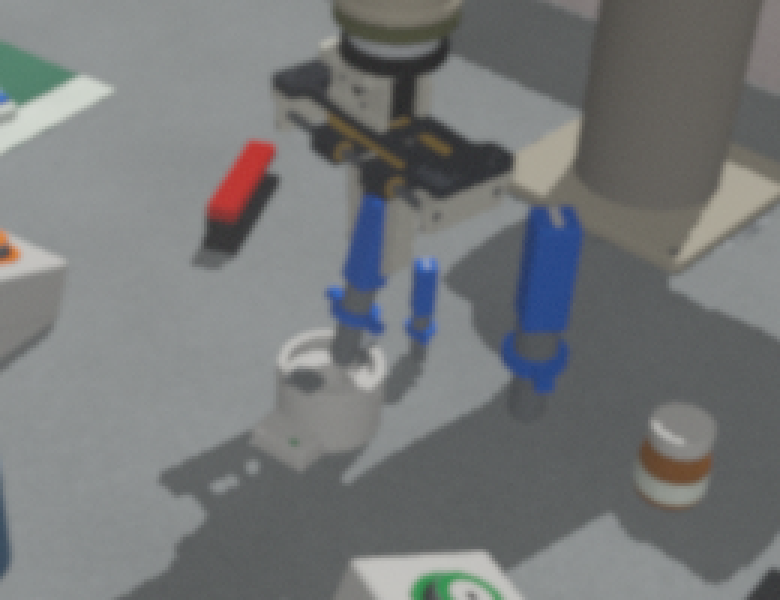

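The probe now leans: the neck is at (356,305) and the shaft meets the dock at (347,352). I work out the angle in the lean plane.

```bash
cat >> h.py <<'E'
def lean(u,v,az):
    P=read_state()["tool_pos"]+[0,0,.019];a=np.array([np.cos(az),np.sin(az),0]);nrm=np.array([-a[1],a[0],0])
    c,d=ray("scene",u,v);x=c+d*((P-c)@nrm)/(d@nrm)-P
    return (x@a).round(4),x[2].round(4),np.arctan2(-x@a,-x[2]).round(3)
E
python3 - <<'E'
from h import *
for u,v in((365,272),(355,303),(348,345)):print(lean(240+u/3,130+v/3,2.99))
im=cv2.imread("pics/s4.png")[1::3,1::3];h=cv2.cvtColor(im,cv2.COLOR_BGR2HSV)
m=cv2.inRange(h,(105,120,60),(130,255,255))
for r in range(66,112,3):
  c=np.where(m[r,100:135])[0]+100
  if len(c):print(r,c.min(),c.max(),lean(240+(c.min()+c.max())/2,130+r,2.99))
E
```

```text
(np.float64(-0.011), np.float64(-0.0258), np.float64(0.403))
(np.float64(-0.0189), np.float64(-0.0515), np.float64(0.351))
(np.float64(-0.0233), np.float64(-0.0903), np.float64(0.253))
66 121 126 (np.float64(-0.0104), np.float64(0.04), np.float64(2.887))
69 121 127 (np.float64(-0.0084), np.float64(0.0315), np.float64(2.88))
72 120 127 (np.float64(-0.0093), np.float64(0.0239), np.float64(2.772))
75 119 126 (np.float64(-0.0116), np.float64(0.0169), np.float64(2.541))
78 118 126 (np.float64(-0.0125), np.float64(0.0093), np.float64(2.211))
81 118 126 (np.float64(-0.0119), np.float64(0.001), np.float64(1.655))
84 117 125 (np.float64(-0.0142), np.float64(-0.0062), np.float64(1.161))
87 116 125 (np.float64(-0.0151), np.float64(-0.014), np.float64(0.824))
90 115 125 (np.float64(-0.016), np.float64(-0.0219), np.float64(0.632))
93 116 127 (np.float64(-0.011), np.float64(-0.0323), np.float64(0.329))
96 110 122 (np.float64(-0.0266), np.float64(-0.0341), np.float64(0.663))
99 111 113 (np.float64(-0.0377), np.float64(-0.0377), np.float64(0.785))
102 111 125 (np.float64(-0.0197), np.float64(-0.054), np.float64(0.35))
105 112 125 (np.float64(-0.0177), np.float64(-0.0635), np.float64(0.271))
108 117 126 (np.float64(-0.008), np.float64(-0.0765), np.float64(0.105))
```

carry_out --moves '[{"jaw":0.01,"dx":0,"dy":0,"dz":0,"yaw":0},{"jaw":0.01,"dx":-0.002,"dy":0,"dz":-0.02,"yaw":0},{"jaw":0.01,"dx":0,"dy":0,"dz":-0.03,"yaw":0},{"jaw":0.01,"dx":0,"dy":0,"dz":-0.04,"yaw":0},{"jaw":0.01,"dx":0,"dy":0,"dz":0,"yaw":0},{"jaw":0.01,"dx":0,"dy":0,"dz":0,"yaw":0}]' --grip_force 30

```text
t: 8.68
tool_pos: [0.4356, 0.0351, 0.2249]
orientation: [-0.235, -3.132, 0.0]
force: [-0.9, -0.1, -1.5]
opening: 0.0259
gripper_force: 30.0
```

Run:
```python
from h import *
st()
cv2.imwrite("pics/s5f.png",read_camera("scene")[:,:,::-1])
im=cv2.imread("pics/s5f.png")[130:250,300:420]
cv2.imwrite("pics/s5.png",cv2.resize(im,(600,600),interpolation=cv2.INTER_CUBIC))
```

```text
t 8.675 p [0.4356 0.0351 0.2249] az 2.9918 tilt 0.0007 q [-0.04 -0.33  1.9  -0.    1.57 -1.46] F [-0.88 -0.14 -1.51] M [ 0.069  0.008 -0.003] open 0.0259 gf 29.999793469905853
```

View pics/s5.png

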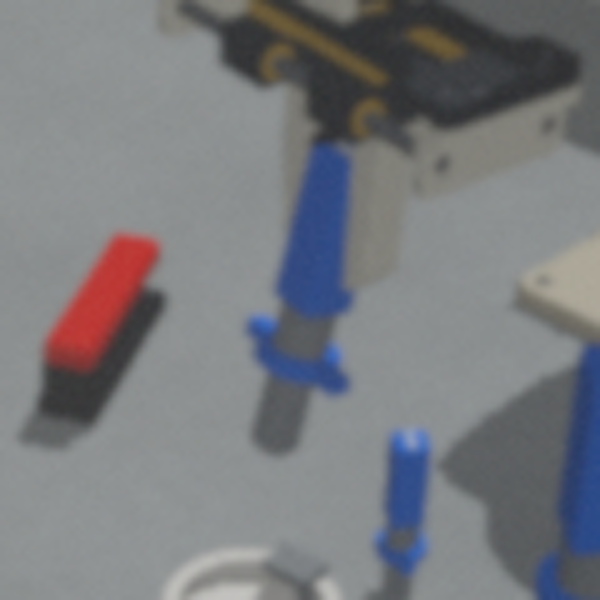

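The whole probe hangs clear, leaning: tip end at (273,442), shaft middle at (287,388), neck at (306,322).

Run:
```python
from h import *
pts=[(273,442),(287,388),(306,322)]
L=[lean(300+u/5,130+v/5,2.992) for u,v in pts]
for l in L:print(l,"dist",np.hypot(l[0],l[1]))
a=np.polyfit([l[1] for l in L],[l[0] for l in L],1);print(a,np.arctan(a[0]))
P=read_state()["tool_pos"]+[0,0,.019]
for th in(.25,.3,.35,.4):
  u=np.array([np.cos(2.992)*np.sin(th),np.sin(2.992)*np.sin(th),np.cos(th)])
  print(th,[((proj("scene",P-u*s)-[300,130])*5).round(0) for s in(.035,.105)])
```

```text
(np.float64(-0.0301), np.float64(-0.0997), np.float64(0.294)) dist 0.10414461099836131
(np.float64(-0.0239), np.float64(-0.0732), np.float64(0.316)) dist 0.07700292202247912
(np.float64(-0.0154), np.float64(-0.0422), np.float64(0.351)) dist 0.04492215489043241
[ 0.25617265 -0.00476575] 0.25077972849314195
0.25 [array([319., 301.]), array([280., 443.])]
0.3 [array([316., 301.]), array([271., 444.])]
0.35 [array([313., 301.]), array([263., 445.])]
0.4 [array([311., 301.]), array([254., 445.])]
```

The lean is about 0.27–0.29 rad and 0.35 is wanted. I lower back into the dock's mouth and push about 8 mm further.

carry_out --moves '[{"jaw":0.01,"dx":-0.002,"dy":0,"dz":0.04,"yaw":0},{"jaw":0.01,"dx":0,"dy":0,"dz":0.03,"yaw":0},{"jaw":0.01,"dx":0,"dy":0,"dz":0.017,"yaw":0},{"jaw":0.01,"dx":0,"dy":0,"dz":0,"yaw":0},{"jaw":0.01,"dx":0,"dy":0,"dz":0,"yaw":0}]'

```text
t: 9.35
tool_pos: [0.4384, 0.0348, 0.1396]
orientation: [0.235, 3.132, 0.0]
force: [0.6, -1.2, -0.9]
opening: 0.0256
gripper_force: 30.0
```

Run:
```python
from h import *
st()
```

```text
t 9.35 p [0.4384 0.0348 0.1396] az 2.9918 tilt 0.0012 q [-0.04 -0.27  2.01 -0.    1.39 -1.46] F [ 0.56 -1.24 -0.91] M [ 0.076 -0.01   0.032] open 0.0256 gf 29.99973088502884
```

carry_out --moves '[{"jaw":0.01,"dx":0,"dy":0,"dz":0.003,"yaw":0},{"jaw":0.01,"dx":0.004,"dy":0,"dz":0,"yaw":0},{"jaw":0.01,"dx":0.004,"dy":0,"dz":0,"yaw":0},{"jaw":0.01,"dx":0.003,"dy":0,"dz":0,"yaw":0},{"jaw":0.01,"dx":0.002,"dy":0,"dz":0,"yaw":0},{"jaw":0.01,"dx":0,"dy":0,"dz":0,"yaw":0}]' --grip_force 6

```text
t: 10.1
tool_pos: [0.4249, 0.0368, 0.1357]
orientation: [0.235, 3.133, 0.0]
force: [-0.2, 0.7, -1.3]
opening: 0.0257
gripper_force: 6.0
```

carry_out --moves '[{"jaw":0.01,"dx":0,"dy":0,"dz":0,"yaw":0},{"jaw":0.01,"dx":-0.002,"dy":0,"dz":-0.02,"yaw":0},{"jaw":0.01,"dx":0,"dy":0,"dz":-0.03,"yaw":0},{"jaw":0.01,"dx":0,"dy":0,"dz":-0.04,"yaw":0},{"jaw":0.01,"dx":0,"dy":0,"dz":0,"yaw":0},{"jaw":0.01,"dx":0,"dy":0,"dz":0,"yaw":0}]' --grip_force 40

```text
t: 10.85
tool_pos: [0.4266, 0.0364, 0.2248]
orientation: [-0.235, -3.132, 0.0]
force: [0.2, -0.6, -0.9]
opening: 0.0258
gripper_force: 40.0
```

Run:
```python
from h import *
st()
cv2.imwrite("pics/s6f.png",read_camera("scene")[:,:,::-1])
im=cv2.imread("pics/s6f.png")[130:250,300:420]
cv2.imwrite("pics/s6.png",cv2.resize(im,(600,600),interpolation=cv2.INTER_CUBIC))
P=read_state()["tool_pos"]+[0,0,.019]
for th in(.25,.3,.35,.4):
  u=np.array([np.cos(2.992)*np.sin(th),np.sin(2.992)*np.sin(th),np.cos(th)])
  print(th,[((proj("scene",P-u*s)-[300,130])*5).round(0) for s in(.035,.055,.105)])
```

```text
t 10.85 p [0.4266 0.0364 0.2248] az 2.9918 tilt 0.001 q [-0.03 -0.35  1.93 -0.    1.57 -1.46] F [ 0.18 -0.64 -0.94] M [0.04  0.053 0.022] open 0.0258 gf 39.999693632125854
0.25 [array([336., 294.]), array([324., 336.]), array([296., 436.])]
0.3 [array([333., 295.]), array([320., 336.]), array([288., 437.])]
0.35 [array([330., 295.]), array([315., 336.]), array([279., 438.])]
0.4 [array([327., 295.]), array([311., 336.]), array([270., 438.])]
```

View pics/s6.png

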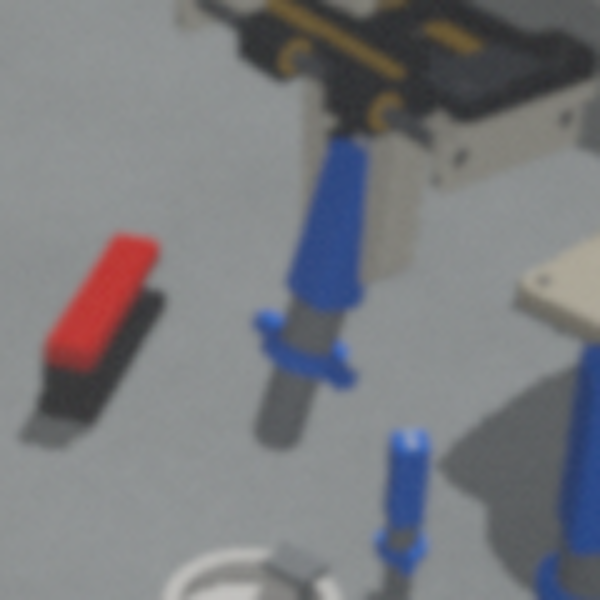

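The lean is now about 0.34 rad, tip at (278,437). I turn to the block's azimuth and go above the pad.

carry_out --moves '[{"jaw":0.01,"dx":0,"dy":0,"dz":0,"yaw":0.09},{"jaw":0.01,"dx":0,"dy":0,"dz":0,"yaw":0.09},{"jaw":0.01,"dx":-0.005,"dy":0.03,"dz":0,"yaw":0},{"jaw":0.01,"dx":-0.005,"dy":0.045,"dz":0,"yaw":0},{"jaw":0.01,"dx":-0.005,"dy":0.045,"dz":0,"yaw":0},{"jaw":0.01,"dx":-0.005,"dy":0.045,"dz":0,"yaw":0},{"jaw":0.01,"dx":-0.005,"dy":0.045,"dz":0,"yaw":0},{"jaw":0.01,"dx":-0.005,"dy":0.04,"dz":0,"yaw":0}]'

```text
t: 11.9
tool_pos: [0.5358, 0.2645, 0.2233]
orientation: [-0.515, -3.096, 0.003]
force: [-0.1, -0.5, -0.8]
opening: 0.0259
gripper_force: 40.0
```

carry_out --moves '[{"jaw":0.01,"dx":-0.003,"dy":0.02,"dz":0,"yaw":0},{"jaw":0.01,"dx":0,"dy":0,"dz":0,"yaw":0},{"jaw":0.01,"dx":0,"dy":0,"dz":0,"yaw":0}]'

```text
t: 12.28
tool_pos: [0.5448, 0.2804, 0.2243]
orientation: [-0.516, -3.097, 0.002]
force: [-0.4, 0.4, -0.4]
opening: 0.0259
gripper_force: 40.0
```

Run:
```python
from h import *
D=np.array([.5996,.2719,.0847]);u=np.array([np.cos(2.81)*np.sin(.345),np.sin(2.81)*np.sin(.345),np.cos(.345)])
st(D+u*(.105+.02)-[0,0,.019])
```

```text
t 12.275 p [0.5448 0.2804 0.2243] az 2.8117 tilt 0.0025 q [ 0.39  0.16  1.44 -0.    1.54 -0.85] F [-0.39  0.35 -0.37] M [-0.016  0.018 -0.02 ] open 0.0259 gf 39.999611377716064
tool d [-0.0124  0.0099  0.0409]
```

Go to 20 mm above the dot along the normal, and look from both cameras.

carry_out --moves '[{"jaw":0.01,"dx":-0.0124,"dy":0.0099,"dz":0,"yaw":0},{"jaw":0.01,"dx":0,"dy":0,"dz":0.02,"yaw":0},{"jaw":0.01,"dx":0,"dy":0,"dz":0.02,"yaw":0},{"jaw":0.01,"dx":0,"dy":0,"dz":0,"yaw":0},{"jaw":0.01,"dx":0,"dy":0,"dz":0,"yaw":0}]'

```text
t: 12.9
tool_pos: [0.5601, 0.2864, 0.1854]
orientation: [-0.516, -3.098, 0.001]
force: [0.1, 0.4, -1.0]
opening: 0.0258
gripper_force: 40.0
```

Run:
```python
from h import *
D=np.array([.5996,.2719,.0847]);u=np.array([np.cos(2.81)*np.sin(.345),np.sin(2.81)*np.sin(.345),np.cos(.345)])
st(D+u*(.105+.02)-[0,0,.019])
a=read_camera("scene")[:,:,::-1];b=read_camera("top")[:,:,::-1]
cv2.imwrite("pics/s7f.png",a);cv2.imwrite("pics/t7f.png",b)
r=lambda im,x,y:cv2.resize(im[y:y+100,x:x+80],(400,500),interpolation=cv2.INTER_CUBIC)
cv2.imwrite("pics/s7.png",np.hstack([r(a,350,255),r(b,120,170)]))
P=read_state()["tool_pos"]+[0,0,.019]
for n,o in(("scene",(350,255)),("top",(120,170))):
  print(n,"dot",(proj(n,D)-o)*5,"tip,neck",[((proj(n,P-u*s)-o)*5).round(0) for s in(.105,.045)])
```

```text
t 12.9 p [0.5601 0.2864 0.1854] az 2.8117 tilt 0.0007 q [ 0.39  0.23  1.44  0.    1.47 -0.85] F [ 0.09  0.36 -0.99] M [ 0.034 -0.011 -0.015] open 0.0258 gf 39.99966323375702
tool d [ 0.0002 -0.0008  0.0021]
scene dot [238.87240792 367.54933297] tip,neck [array([261., 325.]), array([326., 198.])]
top dot [176.19880891 259.14802223] tip,neck [array([148., 261.]), array([ 72., 284.])]
```

View pics/s7.png

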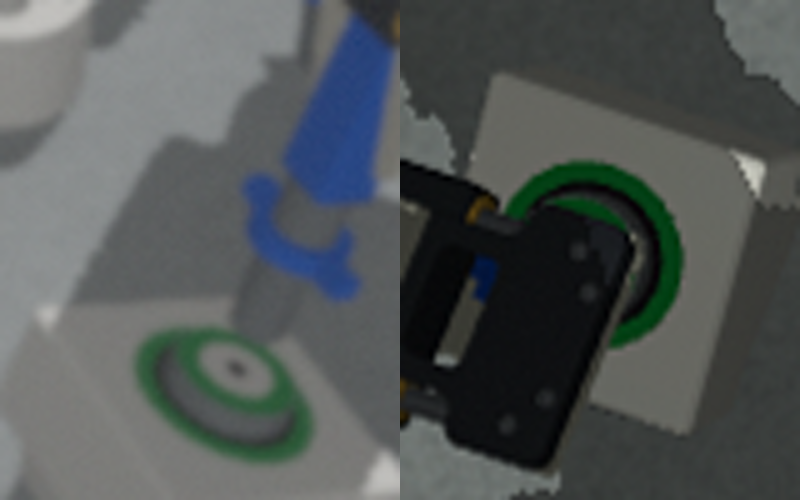

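Predicted and seen positions agree within a pixel: tip (261,326) and dot (238,368) in the scene crop. Now I approach along the axis.

carry_out --moves '[{"jaw":0.01,"dx":-0.0034,"dy":-0.0006,"dz":0.0094,"yaw":0},{"jaw":0.01,"dx":-0.0024,"dy":0,"dz":0.0066,"yaw":0},{"jaw":0.01,"dx":0,"dy":0,"dz":0,"yaw":0},{"jaw":0.01,"dx":0,"dy":0,"dz":0,"yaw":0}]'

```text
t: 13.5
tool_pos: [0.5658, 0.2841, 0.1695]
orientation: [-0.516, -3.099, 0.0]
force: [-0.5, 0.9, -1.5]
opening: 0.0259
gripper_force: 40.0
```

carry_out --moves '[{"jaw":0.01,"dx":-0.0007,"dy":0,"dz":0.0019,"yaw":0},{"jaw":0.01,"dx":0,"dy":0,"dz":0,"yaw":0},{"jaw":0.01,"dx":0,"dy":0,"dz":0,"yaw":0}]'

```text
t: 13.88
tool_pos: [0.5665, 0.2839, 0.1678]
orientation: [0.516, 3.099, 0.0]
force: [0.4, -0.2, -1.3]
opening: 0.0258
gripper_force: 40.0
```

```bash
cat >> h.py <<'E'
def gap():
    D=np.array([.5996,.2719,.0847]);u=np.array([np.cos(2.81)*np.sin(.345),np.sin(2.81)*np.sin(.345),np.cos(.345)])
    s=read_state();d=s["tool_pos"]+[0,0,.019]-.105*u-D
    print("gap along",(d@u).round(4),"side",(d-(d@u)*u).round(4),"F.u",(s["force"]@u).round(2))
E
python3 - <<'E'
from h import *
st();gap()
E
```

```text
t 13.875 p [0.5665 0.2839 0.1678] az 2.8118 tilt 0.0001 q [ 0.38  0.25  1.45 -0.    1.44 -0.86] F [ 0.44 -0.17 -1.26] M [ 0.036  0.047 -0.031] open 0.0258 gf 39.99966859817505
gap along 0.003 side [0.0014 0.0002 0.0005] F.u -1.35
```

carry_out --moves '[{"jaw":0.01,"dx":-0.0007,"dy":0,"dz":0.0019,"yaw":0},{"jaw":0.01,"dx":0,"dy":0,"dz":0,"yaw":0}]'

```text
t: 14.12
tool_pos: [0.5673, 0.2838, 0.166]
orientation: [0.516, 3.099, 0.001]
force: [-0.7, -0.0, 1.4]
opening: 0.0256
gripper_force: 40.0
```

carry_out --moves '[{"jaw":0.01,"dx":-0.0007,"dy":0,"dz":0.0019,"yaw":0},{"jaw":0.01,"dx":0,"dy":0,"dz":0,"yaw":0}]'

```text
t: 14.38
tool_pos: [0.568, 0.2836, 0.1641]
orientation: [0.516, 3.099, 0.0]
force: [-0.7, 0.8, 2.6]
opening: 0.0257
gripper_force: 40.0
```

carry_out --moves '[{"jaw":0.01,"dx":-0.0007,"dy":0,"dz":0.0019,"yaw":0},{"jaw":0.01,"dx":0,"dy":0,"dz":0,"yaw":0}]'

```text
t: 14.62
tool_pos: [0.5686, 0.2833, 0.1622]
orientation: [0.516, 3.099, 0.0]
force: [-1.5, 0.6, 3.8]
opening: 0.0259
gripper_force: 40.0
```

Run:
```python
from h import *
st();gap()
```

```text
t 14.625 p [0.5686 0.2833 0.1622] az 2.8118 tilt 0.0005 q [ 0.38  0.25  1.45  0.    1.44 -0.86] F [-1.48  0.58  3.81] M [0.107 0.122 0.071] open 0.0259 gf 40.000653862953186
gap along -0.003 side [0.0016 0.0002 0.0005] F.u 4.12
```

The force steps (2.7, 3.9 and 5.3 N net) fit the spring at about 5 mm. A last look before handing in.

carry_out --moves '[{"jaw":0.01,"dx":0,"dy":0,"dz":0,"yaw":0},{"jaw":0.01,"dx":0,"dy":0,"dz":0,"yaw":0},{"jaw":0.01,"dx":0,"dy":0,"dz":0,"yaw":0},{"jaw":0.01,"dx":0,"dy":0,"dz":0,"yaw":0}]'

```text
t: 15.12
tool_pos: [0.5686, 0.2833, 0.1622]
orientation: [0.516, 3.099, 0.0]
force: [0.2, 0.7, 3.1]
opening: 0.0261
gripper_force: 40.0
```

Run:
```python
from h import *
st();gap()
a=read_camera("scene")[:,:,::-1]
cv2.imwrite("pics/s8.png",cv2.resize(a[245:345,350:450],(600,600),interpolation=cv2.INTER_CUBIC))
gap();P=read_state()["tool_pos"]+[0,0,.019]
for th in(.25,.3,.345,.4):
  u=np.array([np.cos(2.81)*np.sin(th),np.sin(2.81)*np.sin(th),np.cos(th)])
  print(th,[((proj("scene",P-u*s)-[350,245])*6).round(0) for s in(.105,.059,.035)])
print((proj("scene",(.5996,.2719,.0847))-[350,245])*6)
```

```text
t 15.125 p [0.5686 0.2833 0.1622] az 2.8118 tilt 0.0004 q [ 0.38  0.25  1.45  0.    1.44 -0.86] F [0.23 0.75 3.12] M [ 0.215 -0.141 -0.014] open 0.0261 gf 40.000948905944824
gap along -0.003 side [0.0016 0.0002 0.0005] F.u 2.95
gap along -0.0031 side [0.0016 0.0002 0.0005] F.u 3.94
0.25 [array([306., 507.]), array([353., 396.]), array([379., 336.])]
0.3 [array([292., 509.]), array([345., 397.]), array([374., 337.])]
0.345 [array([280., 510.]), array([338., 398.]), array([370., 337.])]
0.4 [array([266., 511.]), array([330., 398.]), array([365., 337.])]
[286.64688951 501.05919956]
```

View pics/s8.png

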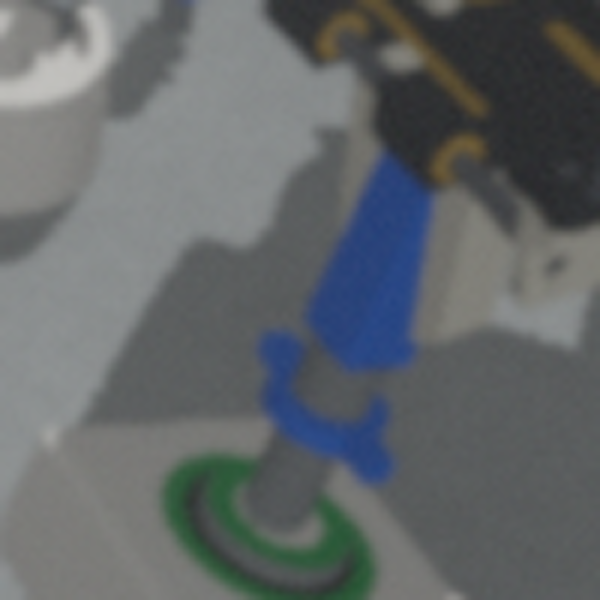

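The tip sits at (280,511) in the centre of the white disc, the lean is about 0.32–0.35 rad, and the net force is about 5 N. I hand in.

```bash
python3 -c "from plant import *;print(close_job())"
```

```text
the job is handed in; nothing more can be done
None
```

I handed the job in at about 15 s, and the result of the judging wasn't shown: the probe is unlocked, lifted out, and held square to within about 0.05 rad, its tip on the green pad's dot with about 5 N and 5 mm of travel (estimated from wrist force and camera views).

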